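Show a gearmotor to the upward-looking inspection camera

ROBOT

A 6-joint arm with a two-finger parallel gripper is mounted at the origin on the work surface. World frame = base frame: x ahead of the robot, y to its left, z up, the work surface at z = 0. Lengths are in m, angles in rad, forces in N, time in s.
With the tool pointing down it reaches from about 0.3 to 0.85 m from the base axis. Payload 5.4 kg.
Tool frame: the origin (TCP) lies at the very end of the fingers, on their centre line; the grasp point (between the pads) lies 19 mm behind it; z points along the fingers, y is the direction in which the jaws open and shut (so a half turn about z gives the same grasp; the last joint's range is limited). The gripper opens to 85 mm and grips with 20 to 120 N. Pads are 22 mm wide; open, the fingers measure 114 mm over their backs; the gripper's body (76 mm by 85 mm) begins 54 mm behind the grasp point. The pads swing forward as they close: fully open they stand 13 mm farther back than shut.
Start: joints at [-1.437, 0.158, 1.597, -0, 1.386, -0.21], TCP at [0.194, -0.541, 0.231] pointing down, gripper open.
Joint ranges: [-2.91, 2.91], [-0.94, 2.29], [0.18, 2.7], [-1.29, 4.43], [0.17, 2.64], [-3, 3]. Speed limits (rad/s): [2.57, 2.57, 3.14, 3.14, 3.14, 3.14].

INTERFACE

Orientations are given as a unit quaternion [w, x, y, z].
In Python, from station import env gives the robot as it stands.
- The arm moves only by the shell command python3 -m pendant 'ROWS' [FORCE]. ROWS is JSON, a list of rows, each an object of numbers: "x", "y", "z": the shift along the tool's x, y, z in m; "ax", "ay", "az": the turn, a rotation vector about the tool's x, y, z in rad; "jaw": the finger opening in m, from 0 to 0.0854. In form: [{"x": .., "y": .., "z": .., "ax": .., "ay": .., "az": .., "jaw": ..}, ...]. A call has 1 to 5 rows; each row is the pose to reach, as a shift and turn from the pose measured when the call began, along the tool's axes at that moment; what a row does not reach only later rows make up. A row lasts 1/8 s, in which the tool goes at most 62.5 mm and 10.7 degrees, less where a joint would pass 70% of its speed; a pose out of reach is approached as far as the arm can. A call with a gripper value outside its range is refused whole. The fingers move at their own pace and stop on an object; FORCE is the grip in N (left out, the last holds). Time passes only in rows, so rows that repeat a pose let the fingers close. It gives the time, the measured TCP pose, the force and the opening at its end, in the units of the state.
- env.get_obs(): the state, without advancing time (a new reading comes with each control period).
- env.snapshot(name): name is "scene" or "side" or "wrist"; returns a dict with "frame" (420x560x3 uint8, red, green, blue), "mtx" (3x3 intrinsics, pixels), "view" (4x4, takes a point from world to camera coordinates); the wrist camera has in their place "hand_eye" (4x4, takes a point from camera to tool coordinates, whose origin is the TCP and whose axes are the flange's). Camera axes: x right, y down, z forward; pixel columns grow to the right and rows downward; lengths in m; the calibration is good to about 2 mm. A picture is of the moment at which its call begins: read the wrist's pose just before it. There is no depth.
- env.sign_off(): hands the job in, once; it reports no verdict.
Trained networks look in the newest picture that a camera, given by its name, has taken for a name from the list of things; names that differ only in an ending like _2 or _b are one class to them, and where a whole thing is asked for, a point or a joint stands for the part that bears it (a point fixed in the world has none). Each returns a list of dicts, best first, with "p" (0 to 1); they miss things now and then, are a little off and sometimes report something else, mostly with a low value. They report only what shows in the picture. A call takes as long as a camera call.
- env.find_in(camera, query): "position" ([row, column] in pixels, amid what is visible of it).
- env.place_of(camera, query): "position" ([row, column] in pixels: a listed point, or the origin of a listed thing).
The state is a dict: "time": time; "joint_pos": joint angles; "qvel": joint speeds; "effort": joint torques, N m; "ee_pos": TCP position; "orientation": TCP orientation; "ft_force": force on the tool from outside, world axes, zero at the start; "moment": the same for the moment, N m; "gripper_width": opening from 0.0 (shut) to 1.0 (fully open).
Only numpy, scipy, OpenCV 4.12 (cv2) and the standard library are available. Lean on these libraries where they do the work, as an engineer would, in place of code of your own. Each camera call takes 0.05 s, during which the arm holds its last target. There are 200 camera calls.

TASK

Take the steel retaining bar off the motor carrier and lay it, without dropping it, across the empty bar rest, down in both notches, its middle at the rest's middle, and let go of it. Then draw the gearmotor with the square gearhead out of the carrier and hold it upright in the air over the upward-looking inspection camera: centred on its ring light, the motor's underside 80 mm above the ring light, and the sides of the square gearhead parallel to the sides of the camera's square housing. Finish holding it still there, gripped in the fingers; do not touch the camera, leave the two round gearmotors standing in their nests, and leave the loose coupling, bearing ring and flange disc where they lie.

Things in the scene. Friction and masses are not known exactly. Their poses are not given: they have to be found in the camera images.
- carrier: motor carrier, fixed: black plate 110 (x) x 330 (y) x 12 mm high, origin at the centre of its underside, z up. Motors stand on the plate in three round nests (collars 14 mm high, 1.5 mm play) at y = -75, 0, +75 mm. End posts 44 x 18 mm at y = -128 and +128 mm, up to 121 mm high, have notches 26 mm wide in x, floor 98 mm above the origin, where the bar lies at the start
- bar_grip (a point): steel retaining bar, loose, 0.24 to 0.45 kg: flat, 20 (x) x 290 (y) x 12 mm, ends alike, z up. This point: centre of the level grip of its black bow handle, 12 mm wide (x), 100 long (y), 12 high, 42 mm above the bar's underside, 30 above its top, on two feet 76 mm apart. At the start it lies in the carrier's notches along the carrier's y, 3 mm above the motors, and blocks them
- rest: empty bar rest, fixed: black base 70 (x) x 270 (y) x 10 mm, origin at the centre of its underside, z up. Aluminium posts 44 x 18 mm at y = -105 and +105 mm, each with a notch on top 26 mm wide in x, open along y, floor 55 mm above the origin, flared at the top (78 mm). Laid in, the bar runs along y, its middle over the origin, its handle point 97 mm above the origin
- motor_square_mid (a point): gearmotor with square gearhead, loose, 0.3 to 0.5 kg, upright, 83 mm tall: black round can 42 mm across, 46 high; on it the orange gearhead 46 x 46 mm, 34 high (46 to 80 mm above the underside); on top a disc 30 mm across, 3 high. This point is on its axis 41.5 mm above the underside; z up, x and y square to the gearhead's sides, within 0.3 rad of the carrier's. It stands in any of the three nests
- motor_round1_mid (a point): one of the two gearmotors with a round gearhead (46 mm across, otherwise the same sizes), standing in another nest; this point is on its axis, 41.5 mm above its underside, z up
- motor_round2_mid (a point): the other gearmotor with a round gearhead, in the remaining nest; the point as on the first
- camera_ring (a point): upward-looking inspection camera, fixed: black housing 84 x 84 mm on a foot plate 100 x 100 mm, a white ring light 78 mm across on top around the lens. This point is the centre of the ring light's top face, 95 mm above the table, the camera's highest part; z up, x and y square to the housing's sides. Not to be touched
- coupling_mid (a point): bystander: aluminium shaft coupling standing on end, 32 mm across, 36 mm high; the point is its centre
- bearing_mid (a point): bystander: steel bearing ring lying flat, 42 mm across, 10 mm high; the point is its centre
- flange_mid (a point): bystander: aluminium flange disc 60 mm across with a boss, 20 mm high; the point is on its axis, 10 mm up

How it is judged:
On the way, in this order (a step that is already met when the one before it is completed fails the run):
1. the bar lies in both notches of the bar rest and is let go (x of bar_grip in the frame of rest between -0.008 and 0.008 m and y of bar_grip in the frame of rest between -0.025 and 0.025 m and z of bar_grip in the frame of rest between 0.093 and 0.101 m and angle between the y axis of bar_grip and the y axis of rest, either way round below 0.06 rad and angle between bar_grip's own z axis and vertical below 0.06 rad and contact force between bar and the fingers below 0.1 N and linear speed of bar below 0.02 m/s), for 0.3 s.
2. the square-headed motor is out of its nest, gripped and upright (z of motor_square_mid in the frame of carrier above 0.0835 m and contact force between motor_square and the fingers above 2 N and angle between motor_square_mid's own z axis and vertical below 0.2 rad), for 0.2 s.
At the end, for the whole second after the job is handed in: Motor held still by the fingers alone, upright (6 deg), within 12 mm of the ring light's centre, underside 80 +-12 mm above it, sides parallel to the housing (7 deg). Bar free in both rest notches, centred within 25 mm. Round motors moved under 12 mm, other listed loose things under 30 mm (x of bar_grip in the frame of rest between -0.008 and 0.008 m and y of bar_grip in the frame of rest between -0.025 and 0.025 m and z of bar_grip in the frame of rest between 0.093 and 0.101 m and angle between the y axis of bar_grip and the y axis of rest, either way round below 0.06 rad and angle between bar_grip's own z axis and vertical below 0.06 rad and contact force between bar and the fingers below 0.1 N and horizontal distance between motor_square_mid and camera_ring below 0.012 m and z of motor_square_mid in the frame of camera_ring between 0.1095 and 0.1335 m and angle between each of motor_square_mid, motor_round1_mid, motor_round2_mid's own z axis and vertical below 0.1 rad and (angle between the x axis of motor_square_mid and the x axis of camera_ring, either way round below 0.12 rad or angle between the x axis of motor_square_mid and the y axis of camera_ring, either way round below 0.12 rad) and contact force between motor_square and the fingers above 2 N and linear speed of motor_square below 0.02 m/s and angular speed of motor_square below 0.15 rad/s and distance of each of motor_round1_mid, motor_round2_mid from where it was at the start of the episode below 0.012 m and distance of each of coupling_mid, bearing_mid, flange_mid from where it was at the start of the episode below 0.03 m); the arm keeps its last pose, push and grip.
It fails at once if the camera is touched (contact force between camera and anything else above 1 N).
It fails at once if the bar is dropped (falls more than about 10 mm) or flung (contact force between bar and the fingers below 0.1 N and linear speed of bar above 0.45 m/s).
It fails at once if a round motor is pulled out or knocked over (distance of any of motor_round1_mid, motor_round2_mid from where it was at the start of the episode above 0.015 m or angle between any of motor_round1_mid, motor_round2_mid's own z axis and vertical above 0.2 rad).
It fails at once if the coupling, bearing ring or flange disc is pushed away (distance of any of coupling_mid, bearing_mid, flange_mid from where it was at the start of the episode above 0.03 m).
It also fails if it takes over 66 s, if anything falls off the work surface, if the arm or the gripper's body presses on something with over 40 N, if the wrist force passes 120 N, or if a joint passes its speed limit or range.

## Working session

There is one attempt and no reset: what is moved stays moved. The work goes in short steps, Python scripts to look and compute and a shell command to move; the robot and the scene stay as the last step left them, time stands still between calls to the robot, and variables do not carry over. Pictures are saved under pics/ and viewed, about 8 in all and at most 12, crops included, and the job is handed in when it is done.

```bash
ls; mkdir -p pics
cat > h.py <<'E'
import numpy as np, cv2
from station import env
from scipy.spatial.transform import Rotation as R
np.set_printoptions(precision=4,suppress=True)
def state():
    o=env.get_obs(); q=np.array(o["orientation"]); return o,np.array(o["ee_pos"]),R.from_quat(q[[1,2,3,0]]).as_matrix()
def shot(cam,save=None):
    o,p,M=state(); s=env.snapshot(cam); K=np.array(s["mtx"])
    if cam=="wrist":
        T=np.eye(4);T[:3,:3]=M;T[:3,3]=p; V=np.linalg.inv(T@np.array(s["hand_eye"]))
    else: V=np.array(s["view"])
    if save: cv2.imwrite("pics/"+save,s["frame"][:,:,::-1])
    return K,V,s["frame"]
def ray(K,V,rc):
    d=np.linalg.inv(K)@[rc[1],rc[0],1]; W=np.linalg.inv(V); return W[:3,3],W[:3,:3]@d
def atz(K,V,rc,z):
    c,d=ray(K,V,rc); return c+d*(z-c[2])/d[2]
def proj(K,V,P):
    P=np.atleast_2d(P); c=(V[:3,:3]@P.T).T+V[:3,3]; u=(K@c.T).T; return u[:,:2]/u[:,2:]
def tri(rays):
    A=np.zeros((3,3));b=np.zeros(3)
    for c,d in rays:
        d=d/np.linalg.norm(d);P=np.eye(3)-np.outer(d,d);A+=P;b+=P@c
    return np.linalg.solve(A,b)
E
python3 - <<'E'
from h import *
o,p,M=state(); print(o["time"],p,M,o["ft_force"])
z=dict(carrier=0,bar_grip=.14,rest=0,motor_square_mid=.0535,motor_round1_mid=.0535,camera_ring=.095,coupling_mid=.018,bearing_mid=.005,flange_mid=.01)
for c in("scene","side","wrist"):
    K,V,f=shot(c,c+"0.png")
    print(c,np.linalg.inv(V)[:3,3])
    for n in z:
        for r in env.place_of(c,n)[:3]: 
            if r["p"]>.2: print(c,n,round(r["p"],2),np.round(r["position"]),atz(K,V,r["position"],z[n])[:2])
ims=[cv2.imread(f"pics/{c}0.png") for c in("scene","side")]
E
```

```text
pics
0.0 [ 0.1937 -0.5407  0.2303] [[ 0.9415  0.337  -0.0003]
 [ 0.337  -0.9415  0.0019]
 [ 0.0004 -0.0019 -1.    ]] [ 0.6718 -0.3682  0.2623]
scene [1.2058 0.1806 0.8147]
scene carrier 0.91 [188. 179.] [ 0.573  -0.2817]
scene carrier 0.32 [213. 281.] [ 0.5777 -0.0238]
scene bar_grip 0.68 [140. 169.] [ 0.5589 -0.2835]
scene rest 0.55 [252. 438.] [0.5821 0.3296]
scene motor_square_mid 0.65 [160. 150.] [ 0.553  -0.3548]
scene motor_round1_mid 0.72 [175. 207.] [ 0.5586 -0.2064]
scene camera_ring 0.81 [189. 360.] [0.5394 0.1401]
scene camera_ring 0.52 [249. 438.] [0.6484 0.3123]
scene coupling_mid 0.53 [214. 278.] [ 0.5952 -0.0234]
scene bearing_mid 0.72 [276. 242.] [ 0.7628 -0.0503]
scene flange_mid 0.85 [243. 216.] [ 0.7045 -0.1312]
side [0.4679 0.7968 0.7489]
side carrier 0.89 [184. 312.] [ 0.5521 -0.2877]
side bar_grip 0.74 [184. 308.] [ 0.5451 -0.0847]
side bar_grip 0.73 [150. 311.] [ 0.5596 -0.2611]
side rest 0.7 [345. 263.] [0.5826 0.3224]
side motor_square_mid 0.62 [156. 313.] [ 0.5612 -0.3719]
side motor_round1_mid 0.64 [184. 304.] [ 0.5682 -0.207 ]
side camera_ring 0.91 [254. 301.] [0.531  0.1344]
side coupling_mid 0.49 [236. 286.] [ 0.5881 -0.0049]
side bearing_mid 0.41 [221. 231.] [ 0.7569 -0.0503]
side flange_mid 0.61 [251. 300.] [0.5431 0.0374]
side flange_mid 0.53 [205. 252.] [ 0.7125 -0.1308]
wrist [ 0.257  -0.5188  0.3729]
```

View pics/scene0.png

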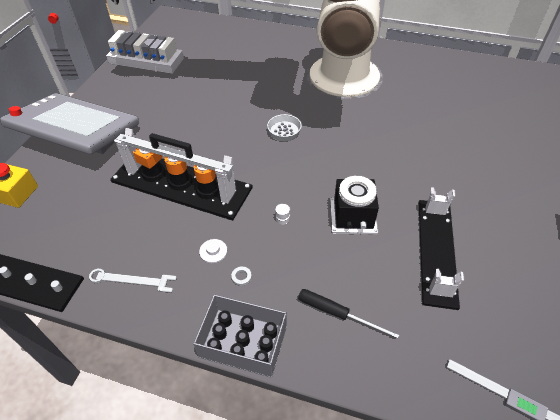

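View pics/side0.png

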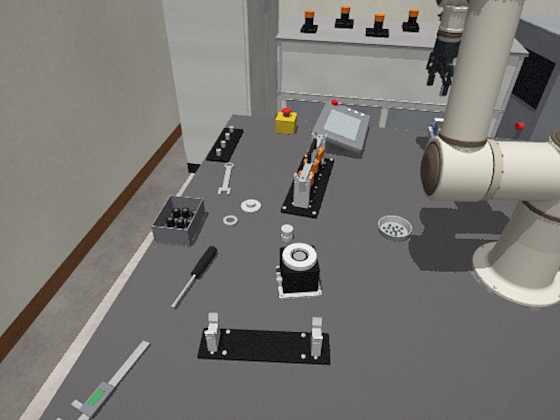

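Scene: the carrier is at about (179,188) px, with the square gearhead in its left nest (~150,158). The ring light is at (358,190) and the rest at (438,252), running along world x. All of these agree with the networks. I'll go above the bar for a close look.

```bash
cat >> h.py <<'E'
def go(pos,xang):
    "shift in tool axes and turn to reach pos with tool pointing straight down, tool x at xang (world)"
    o,p,M=state(); c,s=np.cos(xang),np.sin(xang)
    T=np.array([[c,s,0],[s,-c,0],[0,0,-1]])
    print("t",o["time"],"at",p,"xang",np.arctan2(M[1,0],M[0,0]),"F",np.array(o["ft_force"]),"w",o["gripper_width"])
    print("shift",M.T@(np.array(pos)-p),"turn",R.from_matrix(M.T@T).as_rotvec())
E
python3 -c "
from h import *
go([.56,-.33,.34],1.571)"
```

```text
t 1.5 at [ 0.1938 -0.5413  0.2313] xang 0.34384933683582164 F [0.0664 0.0172 0.0126] w 1.0004592212150862
shift [ 0.416  -0.0755 -0.1087] turn [-0.     -0.     -1.2272]
```

```bash
python3 -m pendant '[{"x":0.05,"y":-0.01,"z":-0.06,"az":-0.18},{"x":0.416,"y":-0.0755,"z":-0.109,"az":-1.227},{"x":0.416,"y":-0.0755,"z":-0.109,"az":-1.227},{"x":0.416,"y":-0.0755,"z":-0.109,"az":-1.227},{"x":0.416,"y":-0.0755,"z":-0.109,"az":-1.227}]'; python3 -c "
from h import *
go([.56,-.33,.34],1.571)"
```

```text
t 1.5 at [ 0.1938 -0.5413  0.2313] xang 0.34384933683582164 F [0.0664 0.0172 0.0126] w 1.0004592212150862
shift [ 0.416  -0.0755 -0.1087] turn [-0.     -0.     -1.2272]invalid input at $[0]: expected keys x, y, z, ax, ay, az, jaw
```

```bash
python3 -m pendant '[{"x":0.05,"y":-0.01,"z":-0.06,"ax":0,"ay":0,"az":-0.18,"jaw":0.085},{"x":0.416,"y":-0.0755,"z":-0.109,"ax":0,"ay":0,"az":-1.227,"jaw":0.085},{"x":0.416,"y":-0.0755,"z":-0.109,"ax":0,"ay":0,"az":-1.227,"jaw":0.085},{"x":0.416,"y":-0.0755,"z":-0.109,"ax":0,"ay":0,"az":-1.227,"jaw":0.085},{"x":0.416,"y":-0.0755,"z":-0.109,"ax":0,"ay":0,"az":-1.227,"jaw":0.085}]'; python3 -c "
from h import *
go([.56,-.33,.34],1.571)"
```

```text
time: 2.12
ee_pos: [0.4441, -0.3964, 0.3191]
orientation: [0.0, 0.802, 0.597, -0.0]
ft_force: [0.9, -1.4, -0.4]
gripper_width: 0.992
t 2.125 at [ 0.4441 -0.3964  0.3191] xang 1.2798878381032552 F [ 0.8982 -1.398  -0.3538] w 0.9922170306754701
shift [ 0.0968  0.092  -0.0209] turn [ 0.0003  0.0005 -0.2911]
```

```bash
python3 -m pendant '[{"x":0.097,"y":0.092,"z":-0.021,"ax":0,"ay":0,"az":-0.291,"jaw":0.085},{"x":0.097,"y":0.092,"z":-0.021,"ax":0,"ay":0,"az":-0.291,"jaw":0.085},{"x":0.097,"y":0.092,"z":-0.021,"ax":0,"ay":0,"az":-0.291,"jaw":0.085},{"x":0.097,"y":0.092,"z":-0.021,"ax":0,"ay":0,"az":-0.291,"jaw":0.085}]'
python3 - <<'E'
from h import *
z=dict(carrier=0,bar_grip=.14,motor_square_mid=.0535,motor_round1_mid=.0535)
o,p,M=state();print(p)
K,V,f=shot("wrist","w1.png")
for n in z:
    for r in env.place_of("wrist",n)[:3]: 
        if r["p"]>.2: print(n,round(r["p"],2),np.round(r["position"]),atz(K,V,r["position"],z[n])[:2])
E
```

```text
time: 2.62
ee_pos: [0.5603, -0.3295, 0.3398]
orientation: [0.0, 0.707, 0.707, -0.0]
ft_force: [-0.1, -0.3, 0.5]
gripper_width: 0.994
[ 0.5603 -0.3295  0.3398]
carrier 0.92 [146. 276.] [ 0.5557 -0.2886]
bar_grip 0.81 [148. 281.] [ 0.5632 -0.2835]
motor_square_mid 0.66 [195. 277.] [ 0.558  -0.3575]
motor_round1_mid 0.63 [ 85. 284.] [ 0.5676 -0.2061]
```

View pics/w1.png

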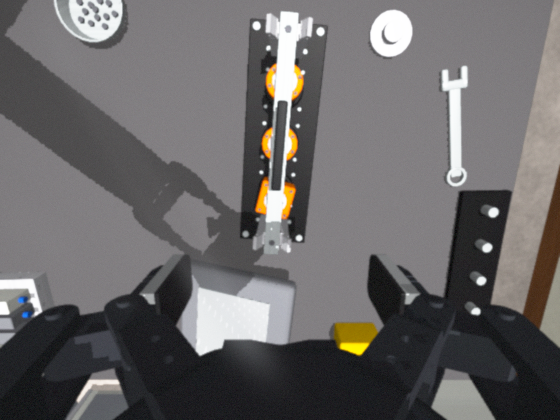

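The wrist view shows the handle from (283,103) to (277,189) px, plate corners at (250,19), (327,26), (240,240) and (304,242), and the square head at (275,200). The round motors are at (285,82) and (280,144).

Run:
```python
from h import *
K,V,f=shot("wrist")
C=[atz(K,V,rc,.012)[:2] for rc in[(19,250),(26,327),(240,240),(242,304)]]; print(np.array(C),np.mean(C,0))
for a,b in((2,0),(3,1)): d=C[a]-C[b]; print(np.arctan2(-d[1],-d[0]))
H=[atz(K,V,rc,.146)[:2] for rc in[(103,283),(189,277)]]; d=H[0]-H[1]; print(H,np.mean(H,0),np.linalg.norm(d),np.arctan2(d[1],d[0]))
# dark handle refine: PCA of dark pixels above bar
g=f[95:200,262:300].max(2); 
# bar ends: bright
```

```text
[[ 0.5192 -0.1155]
 [ 0.6272 -0.1244]
 [ 0.4931 -0.445 ]
 [ 0.6014 -0.4488]] [ 0.5602 -0.2834]
1.4917826346422434
1.4912377404400456
[array([ 0.5638, -0.2372]), array([ 0.5571, -0.3308])] [ 0.5605 -0.284 ] 0.09380061755039092 1.4983754190359435
```

```bash
python3 -c "
from h import *
go([.5605,-.284,.121],1.493)"
```

```text
t 2.925 at [ 0.559  -0.3307  0.34  ] xang 1.5688292046322678 F [-0.834  -0.3055 -0.915 ] w 0.9974497971653553
shift [0.0469 0.0014 0.219 ] turn [-0.      0.0005  0.0758]
```

```bash
python3 -m pendant '[{"x":0.047,"y":0.0015,"z":0.05,"ax":0,"ay":0,"az":0.076,"jaw":0.06},{"x":0.047,"y":0.0015,"z":0.11,"ax":0,"ay":0,"az":0.076,"jaw":0.06},{"x":0.047,"y":0.0015,"z":0.16,"ax":0,"ay":0,"az":0.076,"jaw":0.06},{"x":0.047,"y":0.0015,"z":0.2,"ax":0,"ay":0,"az":0.076,"jaw":0.06},{"x":0.047,"y":0.0015,"z":0.219,"ax":0,"ay":0,"az":0.076,"jaw":0.06}]' 60; python3 -c "
from h import *
go([.5605,-.284,.121],1.493)
shot('wrist','w2.png')"
```

```text
time: 3.55
ee_pos: [0.5589, -0.2834, 0.1183]
orientation: [-0.002, 0.734, 0.679, -0.001]
ft_force: [-0.3, 0.4, 0.7]
gripper_width: 0.702
t 3.55 at [ 0.5589 -0.2834  0.1183] xang 1.49179134717825 F [-0.3342  0.4016  0.6817] w 0.7021004955620904
shift [-0.0005  0.0016 -0.0028] turn [-0.0035 -0.0018 -0.0012]
```

View pics/w2.png

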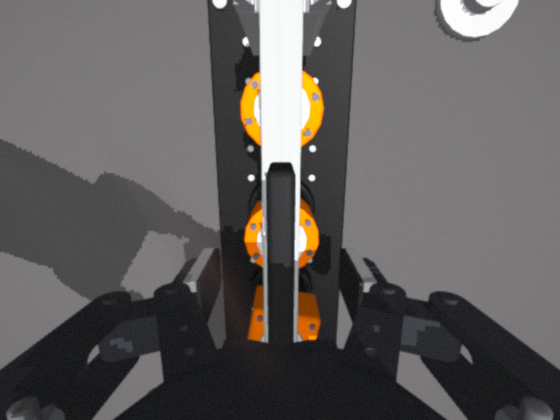

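The handle (x≈281 px) is centred between the pads (about 213 and 345 px). I'll close, then lift straight up.

```bash
python3 -m pendant '[{"x":0,"y":0.001,"z":-0.002,"ax":0,"ay":0,"az":0,"jaw":0.0},{"x":0,"y":0.001,"z":-0.002,"ax":0,"ay":0,"az":0,"jaw":0.0},{"x":0,"y":0.001,"z":-0.002,"ax":0,"ay":0,"az":0,"jaw":0.0},{"x":0,"y":0.001,"z":-0.002,"ax":0,"ay":0,"az":0,"jaw":0.0},{"x":0,"y":0.001,"z":-0.002,"ax":0,"ay":0,"az":0,"jaw":0.0}]' 80; python3 -m pendant '[{"x":0,"y":0,"z":0,"ax":0,"ay":0,"az":0,"jaw":0.0},{"x":0,"y":0,"z":-0.01,"ax":0,"ay":0,"az":0,"jaw":0.0},{"x":0,"y":0,"z":-0.025,"ax":0,"ay":0,"az":0,"jaw":0.0},{"x":0,"y":0,"z":-0.045,"ax":0,"ay":0,"az":0,"jaw":0.0},{"x":0,"y":0,"z":-0.07,"ax":0,"ay":0,"az":0,"jaw":0.0}]'
```

```text
time: 4.22
ee_pos: [0.5603, -0.2839, 0.1211]
orientation: [-0.001, 0.734, 0.679, -0.001]
ft_force: [-1.7, -0.1, 7.1]
gripper_width: 0.125
time: 4.85
ee_pos: [0.5605, -0.284, 0.1927]
orientation: [-0.001, 0.734, 0.679, -0.001]
ft_force: [0.5, -1.1, -2.5]
gripper_width: 0.124
```

```bash
python3 -c "
from h import *
go([.58,-.1,.30],2.1)"
```

```text
t 4.85 at [ 0.5605 -0.284   0.1927] xang 1.4919050232161655 F [ 0.5264 -1.0796 -2.4696] w 0.12444409960857067
shift [ 0.185   0.0047 -0.1072] turn [-0.0022 -0.0013 -0.6081]
```

```bash
python3 -m pendant '[{"x":0,"y":0,"z":-0.03,"ax":0,"ay":0,"az":0,"jaw":0},{"x":0.03,"y":0.001,"z":-0.065,"ax":0,"ay":0,"az":-0.1,"jaw":0},{"x":0.08,"y":0.002,"z":-0.1,"ax":0,"ay":0,"az":-0.25,"jaw":0},{"x":0.13,"y":0.004,"z":-0.107,"ax":0,"ay":0,"az":-0.42,"jaw":0},{"x":0.185,"y":0.005,"z":-0.107,"ax":0,"ay":0,"az":-0.58,"jaw":0}]'; python3 -c "
from h import *
go([.63,.23,.30],3.1416)"
```

```text
time: 5.48
ee_pos: [0.581, -0.099, 0.303]
orientation: [0.001, 0.508, 0.862, 0.0]
ft_force: [0.1, -0.1, -3.0]
gripper_width: 0.124
t 5.475 at [ 0.581 -0.099  0.303] xang 2.0765601508151628 F [ 0.1258 -0.1033 -2.9792] w 0.12408859219531466
shift [0.2641 0.2022 0.0028] turn [ 0.0003  0.0024 -1.065 ]
```

```bash
python3 -m pendant '[{"x":0.047,"y":0.03,"z":0.0,"ax":0,"ay":0,"az":-0.17,"jaw":0},{"x":0.09,"y":0.065,"z":0.001,"ax":0,"ay":0,"az":-0.35,"jaw":0},{"x":0.13,"y":0.1,"z":0.002,"ax":0,"ay":0,"az":-0.53,"jaw":0},{"x":0.175,"y":0.134,"z":0.002,"ax":0,"ay":0,"az":-0.71,"jaw":0},{"x":0.22,"y":0.168,"z":0.002,"ax":0,"ay":0,"az":-0.88,"jaw":0}]'; python3 -c "
from h import *
go([.63,.23,.30],3.1416)"
```

```text
time: 6.1
ee_pos: [0.6216, 0.1767, 0.3026]
orientation: [0.002, 0.09, 0.996, -0.0]
ft_force: [-0.3, -0.3, -3.3]
gripper_width: 0.118
t 6.1 at [0.6216 0.1767 0.3026] xang 2.962189261283481 F [-0.2742 -0.3008 -3.3395] w 0.11776261995200892
shift [0.0013 0.0539 0.0026] turn [-0.0004  0.0042 -0.1794]
```

```bash
python3 -m pendant '[{"x":0.001,"y":0.03,"z":0.002,"ax":0,"ay":0.003,"az":-0.1,"jaw":0},{"x":0.001,"y":0.054,"z":0.003,"ax":0,"ay":0.004,"az":-0.18,"jaw":0},{"x":0.001,"y":0.054,"z":0.003,"ax":0,"ay":0.004,"az":-0.18,"jaw":0},{"x":0.001,"y":0.054,"z":0.003,"ax":0,"ay":0.004,"az":-0.18,"jaw":0}]'
python3 - <<'E'
from h import *
o,p,M=state();print(p,np.arctan2(M[1,0],M[0,0]))
K,V,f=shot("wrist","w3.png"); np.savez("w3.npz",K=K,V=V,f=f)
for n,z in dict(rest=0,camera_ring=.095,bar_grip=p[2]+.019).items():
    for r in env.place_of("wrist",n)[:2]: print(n,round(r["p"],2),np.round(r["position"]),atz(K,V,r["position"],z)[:2])
E
```

```text
time: 6.6
ee_pos: [0.6304, 0.2295, 0.3005]
orientation: [0.001, 0.0, 1.0, -0.0]
ft_force: [-0.6, 0.4, -2.8]
gripper_width: 0.121
[0.6304 0.2295 0.3005] 3.1411616581767645
rest 0.74 [138. 346.] [0.5777 0.3261]
camera_ring 0.57 [102. 195.] [0.5361 0.1364]
camera_ring 0.18 [238.  48.] [ 0.6962 -0.0592]
bar_grip 0.91 [273. 278.] [0.6279 0.2291]
```

View pics/w3.png

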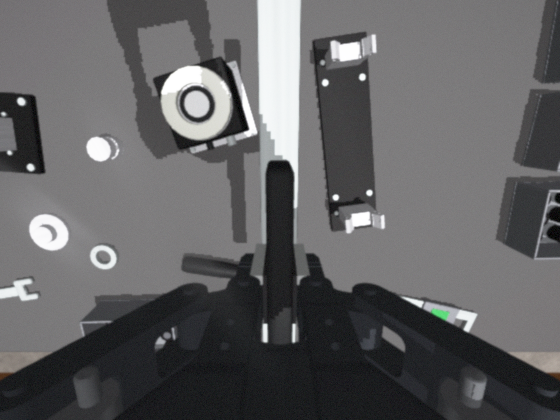

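The wrist view shows the rest base with its left edge from about (314,39) to (331,231) px and posts at (350,48) and (362,220). The ring light is at (196,101), on a housing that is clearly rotated. I'll enlarge to get exact corners.

Run:
```python
import cv2,numpy as np
im=cv2.imread("pics/w3.png")
a=cv2.resize(im[20:240,300:400],None,fx=2.6,fy=2.6,interpolation=cv2.INTER_CUBIC)
b=cv2.resize(im[45:165,145:265],None,fx=4,fy=4,interpolation=cv2.INTER_CUBIC)
o=np.zeros((572,760,3),np.uint8); o[:a.shape[0],:a.shape[1]]=a; o[:480,270:750]=b
cv2.imwrite("pics/w3z.png",o)
```

```text
(no output)
```

View pics/w3z.png

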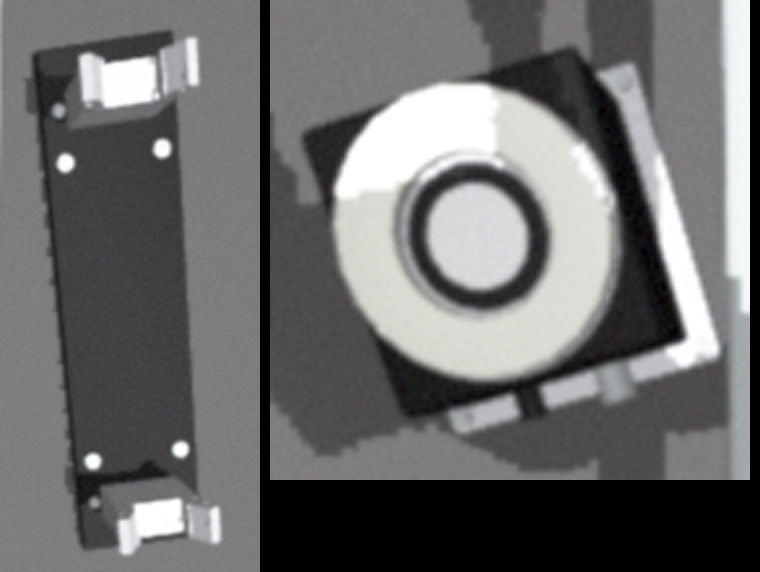

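Run:
```python
from h import *
d=np.load("w3.npz");K,V=d["K"],d["V"]
A=lambda x,y,z:atz(K,V,(y/2.6+20-.3,x/2.6+300-.3),z)[:2]
B=lambda x,y,z:atz(K,V,(y/4+45-.4,(x-270)/4+145-.4),z)[:2]
S=np.array([A(65,163,.01),A(162,148,.01),A(93,461,.01),A(180,449,.01)])
N=np.array([A(131,82,.055),A(158,518,.055)])
C=np.array([A(37,52,.01),A(172,33,.01),A(83,548,.01),A(197,535,.01)])
ang=lambda v:np.arctan2(v[1],v[0])
print("screws",S.mean(0),ang(S[2]-S[0]),ang(S[3]-S[1]))
print("corners",C.mean(0),ang(C[2]-C[0]),ang(C[3]-C[1]),np.linalg.norm(C[2]-C[0]))
print("notch",N.mean(0),ang(N[1]-N[0]),np.linalg.norm(N[1]-N[0]))
print("ring",B(474,232,.095), np.linalg.norm(B(333,232,.095)-B(615,232,.095)))
for z in(.085,):
    H=np.array([B(303,132,z),B(575,48,z),B(685,338,z),B(408,415,z)])
    print(H.mean(0),[(ang(H[(i+1)%4]-H[i]),np.linalg.norm(H[(i+1)%4]-H[i])) for i in range(4)])
# held bar direction: bright strip edges in rows 0..150
f=d["f"]
print(np.linalg.inv(V)[:3,3])
for r in(5,60,120,150):
    g=f[r,245:315].min(1).astype(int); i=np.where(g>190)[0]; print(r,i.min()+245,i.max()+245)
```

```text
screws [0.5804 0.3273] 0.1407867175676965 0.1376815418217761
corners [0.5804 0.3263] 0.13352467828967846 0.13235510373476791 0.2661400888990543
notch [0.5802 0.3271] 0.13085566285036795 0.20917827452732382
ring [0.537  0.1372] 0.0779653711686602
[0.5378 0.1399] [(np.float64(1.8404601365649766), np.float64(0.07976612729651344)), (np.float64(0.35019259098243766), np.float64(0.08158336818166816)), (np.float64(-1.3106177684485307), np.float64(0.0854398785249248)), (np.float64(-2.860839758905649), np.float64(0.080513525397931))]
[0.5645 0.2298 0.442 ]
5 258 299
60 259 299
120 247 298
150 274 297
```

```bash
python3 -c "
from h import *
go([.5803,.327,.13],3.2756)"
```

```text
t 6.8 at [0.6304 0.2291 0.3   ] xang 3.1407374096565284 F [-0.2151  0.5932 -3.5663] w 0.12235932675158061
shift [0.0503 0.0979 0.1699] turn [-0.0006  0.0004 -0.1349]
```

```bash
python3 -m pendant '[{"x":0.02,"y":0.04,"z":0.02,"ax":0,"ay":0,"az":-0.06,"jaw":0},{"x":0.04,"y":0.075,"z":0.055,"ax":0,"ay":0,"az":-0.11,"jaw":0},{"x":0.05,"y":0.098,"z":0.1,"ax":0,"ay":0,"az":-0.135,"jaw":0},{"x":0.05,"y":0.098,"z":0.145,"ax":0,"ay":0,"az":-0.135,"jaw":0},{"x":0.05,"y":0.098,"z":0.17,"ax":0,"ay":0,"az":-0.135,"jaw":0}]'
python3 - <<'E'
from h import *
go([.5803,.327,.13],3.2756)
go([.5803,.327,.078],3.2756)
K,V,f=shot("wrist"); a=f.copy()
K2,V2,g=shot("side")
im=np.hstack([cv2.resize(a,(400,300)),cv2.resize(g[240:380,170:350],(386,300),interpolation=cv2.INTER_CUBIC)])
cv2.imwrite("pics/w4.png",im[:,:,::-1])
E
```

```text
time: 7.42
ee_pos: [0.5788, 0.3264, 0.1267]
orientation: [-0.002, -0.067, 0.998, -0.001]
ft_force: [0.1, 0.7, -2.6]
gripper_width: 0.127
t 7.425 at [0.5788 0.3264 0.1267] xang -3.007634442572519 F [ 0.0935  0.6968 -2.5859] w 0.1266915636433652
shift [-0.0015  0.0004 -0.0033] turn [-0.0016 -0.0039 -0.    ]
t 7.425 at [0.5788 0.3264 0.1267] xang -3.007634442572519 F [ 0.0935  0.6968 -2.5859] w 0.1266915636433652
shift [-0.0017  0.0005  0.0487] turn [-0.0016 -0.0039 -0.    ]
```

View pics/w4.png

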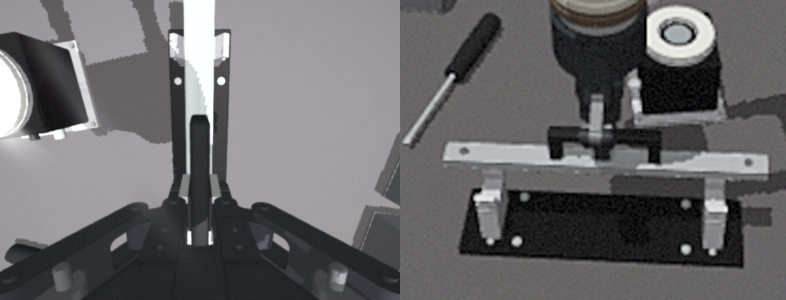

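The bar is centred over the rest base (199 px against edges at 170 and 228) and parallel to it in both views. Lowering.

```bash
python3 -m pendant '[{"x":-0.002,"y":0.0005,"z":0.012,"ax":-0.0016,"ay":-0.004,"az":0,"jaw":0},{"x":-0.002,"y":0.0005,"z":0.026,"ax":-0.0016,"ay":-0.004,"az":0,"jaw":0},{"x":-0.002,"y":0.0005,"z":0.037,"ax":-0.0016,"ay":-0.004,"az":0,"jaw":0},{"x":-0.002,"y":0.0005,"z":0.044,"ax":-0.0016,"ay":-0.004,"az":0,"jaw":0},{"x":-0.002,"y":0.0005,"z":0.048,"ax":-0.0016,"ay":-0.004,"az":0,"jaw":0}]'; python3 -c "
from h import *
go([.5803,.327,.078],3.2756)"
```

```text
time: 8.15
ee_pos: [0.5794, 0.3262, 0.078]
orientation: [-0.002, -0.067, 0.998, -0.001]
ft_force: [-8.0, -4.1, 14.5]
gripper_width: 0.121
t 8.15 at [0.5794 0.3262 0.078 ] xang -3.0080764552186188 F [-8.0113 -4.1427 14.4916] w 0.12135381990533983
shift [-0.001   0.0006 -0.    ] turn [-0.001  -0.0042 -0.0005]
```

```bash
python3 -m pendant '[{"x":0,"y":0,"z":0,"ax":0,"ay":0,"az":0,"jaw":0.03},{"x":0,"y":0,"z":0,"ax":0,"ay":0,"az":0,"jaw":0.05},{"x":0,"y":0,"z":0,"ax":0,"ay":0,"az":0,"jaw":0.05},{"x":0,"y":0,"z":-0.02,"ax":0,"ay":0,"az":0,"jaw":0.05},{"x":0,"y":0,"z":-0.06,"ax":0,"ay":0,"az":0,"jaw":0.05}]'; python3 -m pendant '[{"x":0,"y":0,"z":-0.06,"ax":0,"ay":0,"az":0,"jaw":0.085},{"x":0,"y":0,"z":-0.12,"ax":0,"ay":0,"az":0,"jaw":0.085},{"x":0,"y":0,"z":-0.16,"ax":0,"ay":0,"az":0,"jaw":0.085}]'
python3 - <<'E'
from h import *
go([.555,-.38,.34],1.571)
K,V,f=shot("wrist"); r=env.place_of("wrist","bar_grip")[:1]; print(r,atz(K,V,r[0]["position"],.097))
K2,V2,g=shot("side")
im=np.hstack([cv2.resize(f,(400,300)),cv2.resize(g[240:380,170:350],(386,300),interpolation=cv2.INTER_CUBIC)])
cv2.imwrite("pics/w5.png",im[:,:,::-1])
E
```

```text
time: 8.78
ee_pos: [0.5786, 0.3259, 0.1379]
orientation: [-0.004, -0.067, 0.998, -0.001]
ft_force: [0.2, 0.7, -0.3]
gripper_width: 0.585
time: 9.15
ee_pos: [0.5805, 0.3267, 0.304]
orientation: [-0.0, -0.067, 0.998, -0.0]
ft_force: [0.8, -0.3, -0.2]
gripper_width: 0.997
t 9.15 at [0.5805 0.3267 0.304 ] xang -3.0080314320732486 F [ 0.7838 -0.2919 -0.1784] w 0.9972070671845811
shift [ 0.1194 -0.697  -0.0357] turn [-0.0008 -0.0004  1.7042]
[{'position': [183.9, 281.5], 'p': 0.7}] [0.5778 0.3292 0.097 ]
```

View pics/w5.png

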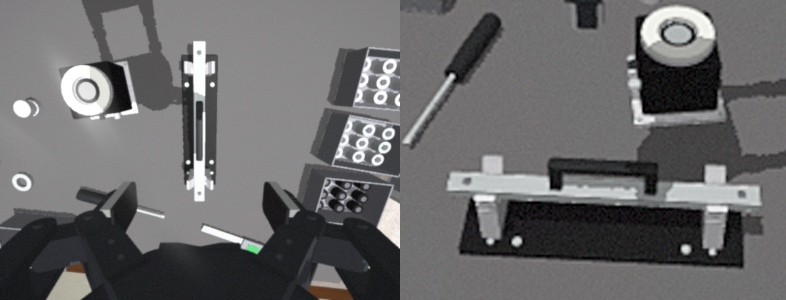

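The side view shows the bar down in both notches and level (px 450–760, posts at 490 and 713). The network puts its grip within 3 mm of the rest's middle. Going back to the motor.

```bash
python3 -m pendant '[{"x":0.119,"y":-0.697,"z":-0.036,"ax":0,"ay":0,"az":1.704,"jaw":0.085},{"x":0.119,"y":-0.697,"z":-0.036,"ax":0,"ay":0,"az":1.704,"jaw":0.085},{"x":0.119,"y":-0.697,"z":-0.036,"ax":0,"ay":0,"az":1.704,"jaw":0.085},{"x":0.119,"y":-0.697,"z":-0.036,"ax":0,"ay":0,"az":1.704,"jaw":0.085},{"x":0.119,"y":-0.697,"z":-0.036,"ax":0,"ay":0,"az":1.704,"jaw":0.085}]'; python3 -c "
from h import *
go([.555,-.38,.30],1.571)"
```

```text
time: 9.93
ee_pos: [0.5682, 0.0128, 0.3155]
orientation: [-0.002, 0.394, 0.919, -0.0]
ft_force: [0.2, -0.7, -0.9]
gripper_width: 0.997
t 9.925 at [0.5682 0.0128 0.3155] xang 2.331511906668703 F [ 0.2332 -0.7402 -0.8526] w 0.9965658012192791
shift [-0.2754 -0.2803  0.0151] turn [-0.0039 -0.0028  0.7605]
```

```bash
python3 -m pendant '[{"x":-0.275,"y":-0.28,"z":0.015,"ax":0,"ay":0,"az":0.76,"jaw":0.085},{"x":-0.275,"y":-0.28,"z":0.015,"ax":0,"ay":0,"az":0.76,"jaw":0.085},{"x":-0.275,"y":-0.28,"z":0.015,"ax":0,"ay":0,"az":0.76,"jaw":0.085},{"x":-0.275,"y":-0.28,"z":0.015,"ax":0,"ay":0,"az":0.76,"jaw":0.085},{"x":-0.275,"y":-0.28,"z":0.015,"ax":0,"ay":0,"az":0.76,"jaw":0.085}]';  python3 -c "
from h import *
go([.555,-.38,.26],1.571)"
```

```text
time: 10.55
ee_pos: [0.557, -0.2991, 0.3025]
orientation: [-0.003, 0.708, 0.707, -0.001]
ft_force: [0.7, -0.0, 0.0]
gripper_width: 0.997
t 10.55 at [ 0.557  -0.2991  0.3025] xang 1.5695200000415308 F [ 0.7266 -0.0069  0.037 ] w 0.9972411498323265
shift [-0.081  -0.0017  0.0423] turn [-0.0058 -0.0024 -0.0015]
```

```bash
python3 -m pendant '[{"x":-0.1,"y":-0.002,"z":0.042,"ax":-0.0058,"ay":-0.0024,"az":0,"jaw":0.085},{"x":-0.1,"y":-0.002,"z":0.042,"ax":-0.0058,"ay":-0.0024,"az":0,"jaw":0.085},{"x":-0.1,"y":-0.002,"z":0.042,"ax":-0.0058,"ay":-0.0024,"az":0,"jaw":0.085},{"x":-0.1,"y":-0.002,"z":0.042,"ax":-0.0058,"ay":-0.0024,"az":0,"jaw":0.085}]';  python3 - <<'E'
from h import *
o,p,M=state();print(p)
K,V,f=shot("wrist"); np.savez("w6.npz",K=K,V=V,f=f)
for n in("motor_square_mid","motor_round1_mid"):
    for r in env.place_of("wrist",n)[:2]: print(n,r,atz(K,V,r["position"],.0535)[:2])
c=proj(K,V,[.5546,-.3588,.092])[0].astype(int);print(c)
x,y=max(c[0]-70,0),max(c[1]-60,0)
b=cv2.resize(f[y:y+120,x:x+140],None,fx=5,fy=5,interpolation=cv2.INTER_CUBIC);print(x,y)
cv2.imwrite("pics/w6.png",b[:,:,::-1])
E
```

```text
time: 11.05
ee_pos: [0.5546, -0.3981, 0.2599]
orientation: [-0.001, 0.707, 0.707, 0.0]
ft_force: [0.1, 0.9, 0.9]
gripper_width: 0.995
[ 0.5546 -0.3981  0.2599]
motor_round1_mid {'position': [4.6, 288.9], 'p': 0.55} [ 0.5654 -0.2078]
[278 156]
208 96
```

View pics/w6.png

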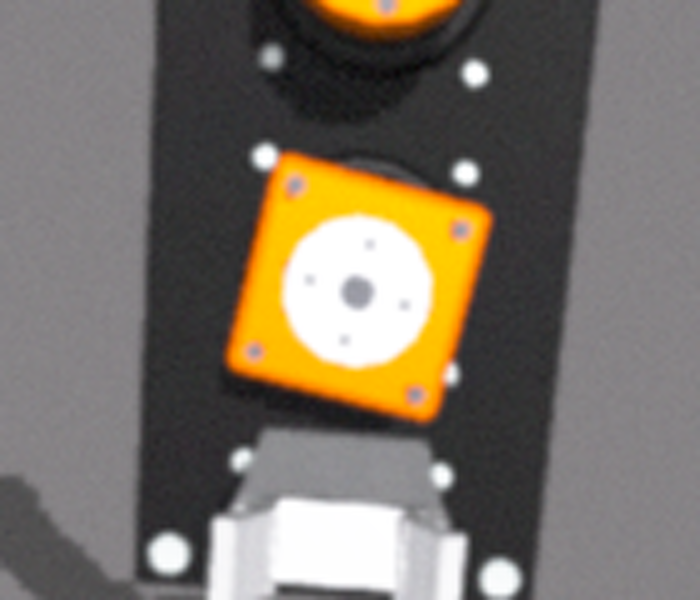

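The square gearhead's corner screws are at crop px (295,185), (460,230), (415,396) and (255,350), and its shaft at (357,292).

Run:
```python
from h import *
d=np.load("w6.npz");K,V=d["K"],d["V"]
B=lambda x,y,z:atz(K,V,(y/5+96-.4,x/5+208-.4),z)[:2]
S=np.array([B(295,185,.092),B(460,230,.092),B(415,396,.092),B(255,350,.092)])
ang=lambda v:np.arctan2(v[1],v[0])
print(S.mean(0),B(357,292,.095),[ang(S[(i+1)%4]-S[i])%(np.pi/2) for i in range(4)],[np.linalg.norm(S[(i+1)%4]-S[i]) for i in range(4)])
a=np.mean([ang(S[i]-S[j]) for i,j in((0,3),(1,2))]);print(a)
go([*S.mean(0),.15],a)
go([*S.mean(0),.055],a)
```

```text
[ 0.5549 -0.3559] [ 0.5551 -0.3557] [np.float64(1.3112523555455036), np.float64(1.3155425189968488), np.float64(1.289785286912474), np.float64(1.3140571294831702)] [np.float64(0.034720023531825676), np.float64(0.03513426796595415), np.float64(0.034782320036877534), np.float64(0.03438746278952696)]
1.3147998242400096
t 11.2 at [ 0.5554 -0.3978  0.2614] xang 1.57123641886294 F [-0.2187 -0.8412 -0.7559] w 0.9984815417274031
shift [ 0.042  -0.0005  0.1114] turn [0.0013 0.0007 0.2564]
t 11.2 at [ 0.5554 -0.3978  0.2614] xang 1.57123641886294 F [-0.2187 -0.8412 -0.7559] w 0.9984815417274031
shift [ 0.0421 -0.0006  0.2064] turn [0.0013 0.0007 0.2564]
```

```bash
python3 -m pendant '[{"x":0.041,"y":-0.0005,"z":0.04,"ax":0,"ay":0,"az":0.18,"jaw":0.085},{"x":0.041,"y":-0.0005,"z":0.09,"ax":0,"ay":0,"az":0.263,"jaw":0.085},{"x":0.041,"y":-0.0005,"z":0.11,"ax":0,"ay":0,"az":0.263,"jaw":0.085},{"x":0.041,"y":-0.0005,"z":0.11,"ax":0,"ay":0,"az":0.263,"jaw":0.085}]'
python3 - <<'E'
from h import *
go([.5550,-.3562,.055],1.308)
K,V,f=shot("wrist","w7.png"); K,V,g=shot("side")
im=np.hstack([cv2.resize(f,(400,300)),cv2.resize(g[120:220,260:394],(400,300),interpolation=cv2.INTER_CUBIC)])
cv2.imwrite("pics/w7.png",im[:,:,::-1])
E
```

```text
time: 11.7
ee_pos: [0.5547, -0.3563, 0.1507]
orientation: [-0.0, 0.793, 0.609, 0.0]
ft_force: [0.5, -0.8, -1.2]
gripper_width: 1.002
t 11.7 at [ 0.5547 -0.3563  0.1507] xang 1.3099984615095481 F [ 0.4794 -0.7508 -1.2064] w 1.0017182259515074
shift [0.0001 0.0004 0.0957] turn [-0.0004 -0.0004  0.002 ]
```

View pics/w7.png

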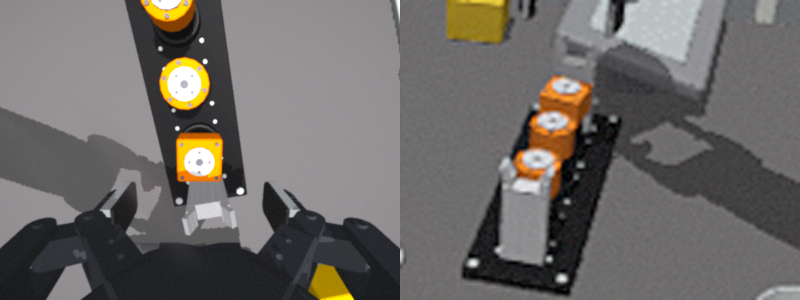

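The gearhead is square to the jaws and centred between them (x≈200, pads at 125 and 278). Descending and gripping.

```bash
python3 -m pendant '[{"x":0,"y":0,"z":0.03,"ax":0,"ay":0,"az":0,"jaw":0.085},{"x":0,"y":0,"z":0.06,"ax":0,"ay":0,"az":0,"jaw":0.085},{"x":0,"y":0,"z":0.085,"ax":0,"ay":0,"az":0,"jaw":0.085},{"x":0,"y":0,"z":0.095,"ax":0,"ay":0,"az":0,"jaw":0.085},{"x":0,"y":0,"z":0.095,"ax":0,"ay":0,"az":0,"jaw":0.085}]'
python3 - <<'E'
from h import *
go([.5550,-.3562,.055],1.308)
K,V,f=shot("wrist","w8.png")
print(proj(K,V,[[.555,-.357,.095],[.555,-.357,.075]]))
E
```

```text
time: 12.42
ee_pos: [0.557, -0.359, 0.06]
orientation: [0.003, 0.793, 0.609, 0.001]
ft_force: [0.4, 0.3, 0.5]
gripper_width: 1.001
t 12.425 at [ 0.557 -0.359  0.06 ] xang 1.3090126140373444 F [0.3546 0.2645 0.4828] w 1.0009920889913106
shift [ 0.0022 -0.0027  0.005 ] turn [0.006  0.0031 0.001 ]
[[272.2187 296.607 ]
 [272.9395 273.2973]]
```

View pics/w8.png

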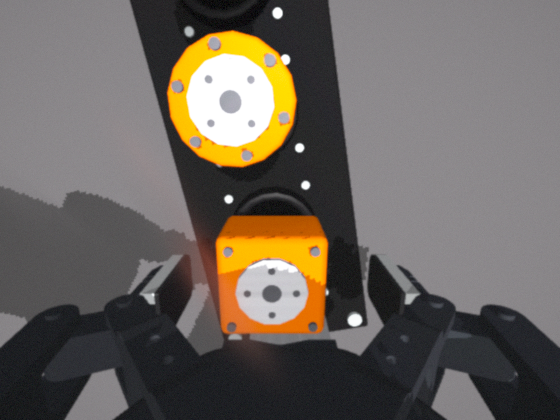

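The motor is at (272,293) px against a predicted (272,297). A small correction, then grip.

```bash
python3 -m pendant '[{"x":0.002,"y":-0.0025,"z":0.005,"ax":0.006,"ay":0.003,"az":0,"jaw":0.085},{"x":0.002,"y":-0.0025,"z":0.005,"ax":0.006,"ay":0.003,"az":0,"jaw":0.06},{"x":0.002,"y":-0.0025,"z":0.005,"ax":0.006,"ay":0.003,"az":0,"jaw":0.03},{"x":0.002,"y":-0.0025,"z":0.005,"ax":0.006,"ay":0.003,"az":0,"jaw":0.03},{"x":0.002,"y":-0.0025,"z":0.005,"ax":0.006,"ay":0.003,"az":0,"jaw":0.03}]' 60;python3 -c "
from h import *
go([.5550,-.3562,.055],1.308)"
```

```text
time: 13.1
ee_pos: [0.5554, -0.3568, 0.0561]
orientation: [0.001, 0.793, 0.609, -0.0]
ft_force: [-2.2, 0.8, 3.8]
gripper_width: 0.53
t 13.1 at [ 0.5554 -0.3568  0.0561] xang 1.309050122065686 F [-2.1728  0.8039  3.822 ] w 0.5302456445892664
shift [ 0.0005 -0.0006  0.0011] turn [0.001  0.0008 0.0011]
```

```bash
python3 -m pendant '[{"x":0,"y":0,"z":-0.012,"ax":0,"ay":0,"az":0,"jaw":0.03},{"x":0,"y":0,"z":-0.03,"ax":0,"ay":0,"az":0,"jaw":0.03},{"x":0,"y":0,"z":-0.06,"ax":0,"ay":0,"az":0,"jaw":0.03},{"x":0,"y":0,"z":-0.1,"ax":0,"ay":0,"az":0,"jaw":0.03},{"x":0,"y":0,"z":-0.14,"ax":0,"ay":0,"az":0,"jaw":0.03}]' 80; python3 -m pendant '[{"x":0,"y":0,"z":-0.06,"ax":0,"ay":0,"az":0,"jaw":0.03},{"x":0,"y":0,"z":-0.07,"ax":0,"ay":0,"az":0,"jaw":0.03},{"x":0,"y":0,"z":-0.07,"ax":0,"ay":0,"az":0,"jaw":0.03}]'
python3 - <<'E'
from h import *
go([.52,-.02,.28],1.571+.288)
E
```

```text
time: 13.72
ee_pos: [0.5553, -0.3566, 0.1982]
orientation: [0.001, 0.793, 0.609, 0.0]
ft_force: [0.9, 1.1, -2.0]
gripper_width: 0.527
time: 14.1
ee_pos: [0.5554, -0.3566, 0.2692]
orientation: [0.002, 0.793, 0.609, 0.0]
ft_force: [-0.4, 1.1, -4.5]
gripper_width: 0.533
t 14.1 at [ 0.5554 -0.3566  0.2692] xang 1.309175791055645 F [-0.4411  1.0592 -4.4876] w 0.5334303987411841
shift [ 0.316  -0.1213 -0.0118] turn [ 0.0027  0.0027 -0.5498]
```

```bash
python3 -m pendant '[{"x":0.05,"y":-0.02,"z":-0.01,"ax":0,"ay":0,"az":-0.1,"jaw":0.03},{"x":0.11,"y":-0.042,"z":-0.012,"ax":0,"ay":0,"az":-0.22,"jaw":0.03},{"x":0.17,"y":-0.065,"z":-0.012,"ax":0,"ay":0,"az":-0.35,"jaw":0.03},{"x":0.23,"y":-0.088,"z":-0.012,"ax":0,"ay":0,"az":-0.47,"jaw":0.03},{"x":0.28,"y":-0.107,"z":-0.012,"ax":0,"ay":0,"az":-0.55,"jaw":0.03}]'; python3 -m pendant '[{"x":0.02,"y":0,"z":0,"ax":0,"ay":0,"az":0,"jaw":0.03},{"x":0.03,"y":0,"z":0,"ax":0,"ay":0,"az":0,"jaw":0.03},{"x":0.03,"y":0,"z":0,"ax":0,"ay":0,"az":0,"jaw":0.03},{"x":0.03,"y":0,"z":0,"ax":0,"ay":0,"az":0,"jaw":0.03}]'
python3 - <<'E'
from h import *
go([.5365,.137,.24],1.571+.288)
K,V,f=shot("wrist"); np.savez("w9.npz",K=K,V=V,f=f)
r=env.place_of("wrist","camera_ring")[:1]; print(r,[atz(K,V,q["position"],.095) for q in r])
r=env.place_of("wrist","motor_square_mid")[:1]; print(r)
c=proj(K,V,[.5365,.137,.095])[0].astype(int);x,y=c[0]-75,max(c[1]-75,0);print(x,y)
b=cv2.resize(f[y:y+150,x:x+150],(600,600),interpolation=cv2.INTER_CUBIC)
cv2.imwrite("pics/w9.png",np.hstack([b[:,:,::-1]]))
E
```

```text
time: 14.72
ee_pos: [0.5226, -0.0559, 0.2772]
orientation: [-0.001, 0.597, 0.802, -0.001]
ft_force: [0.1, 0.5, -2.6]
gripper_width: 0.527
time: 15.22
ee_pos: [0.5142, -0.0286, 0.277]
orientation: [-0.001, 0.598, 0.802, -0.001]
ft_force: [-0.0, 0.4, -3.6]
gripper_width: 0.527
t 15.225 at [ 0.5142 -0.0286  0.277 ] xang 1.8601653569729177 F [-0.0317  0.4279 -3.5677] w 0.5268458938107061
shift [0.1523 0.0687 0.0368] turn [-0.0024  0.0005  0.0012]
[] []
[]
273 0
```

View pics/w9.png

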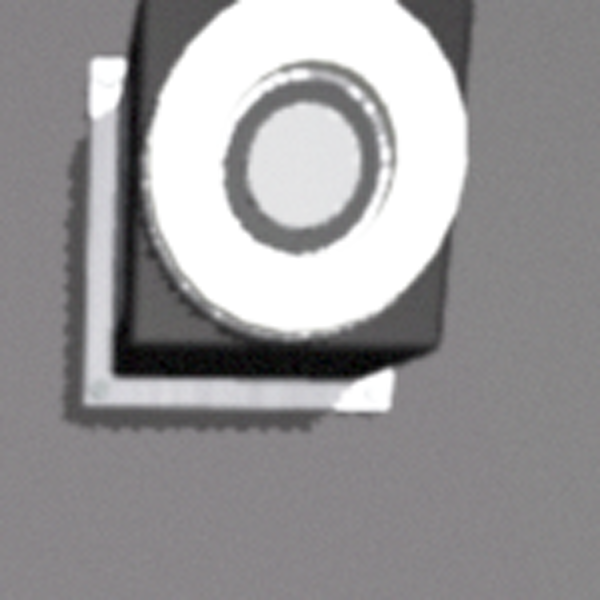

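Run:
```python
from h import *
d=np.load("w9.npz");K,V=d["K"],d["V"]
B=lambda x,y,z:atz(K,V,(y/4-.4,x/4+273-.4),z)[:2]
ang=lambda v:np.arctan2(v[1],v[0])
for z in(0,.01): print("foot",z,ang(B(85,405,z)-B(392,410,z))%(np.pi/2),ang(B(90,58,z)-B(85,405,z))%(np.pi/2),np.linalg.norm(B(85,405,z)-B(392,410,z)))
print("house",ang(B(133,345,.085)-B(440,345,.085))%(np.pi/2),ang(B(113,375,.02)-B(385,372,.02))%(np.pi/2))
f=d["f"]; m=(f.min(2)>205).astype(np.uint8); m[:, :300]=0;m[95:]=0
cs,_=cv2.findContours(m,cv2.RETR_EXTERNAL,cv2.CHAIN_APPROX_NONE); c=max(cs,key=cv2.contourArea)[:,0]; c=c[c[:,1]>1]
e=cv2.fitEllipse(c);print(e,atz(K,V,(e[0][1],e[0][0]),.095))
```

```text
foot 0 0.27429060923680204 0.28726411604045987 0.10234809902685922
foot 0.01 0.27429060923680204 0.2872641160404603 0.09990295522830875
house 0.289570447018475 0.29993106820011883
((349.5143127441406, 38.33450698852539), (77.7948226928711, 87.7582778930664), 13.660398483276367) [0.5371 0.137  0.095 ]
```

```bash
python3 -c "
from h import *
go([.537,.137,.219],1.858)"; python3 -m pendant '[{"x":0.04,"y":0.018,"z":0,"ax":-0.002,"ay":0,"az":0,"jaw":0.03},{"x":0.085,"y":0.038,"z":0.01,"ax":-0.002,"ay":0,"az":0,"jaw":0.03},{"x":0.125,"y":0.057,"z":0.02,"ax":-0.002,"ay":0,"az":0,"jaw":0.03},{"x":0.15,"y":0.069,"z":0.03,"ax":-0.002,"ay":0,"az":0,"jaw":0.03},{"x":0.152,"y":0.069,"z":0.035,"ax":-0.002,"ay":0,"az":0,"jaw":0.03}]';python3 -c "
from h import *
go([.537,.137,.219],1.858)"
```

```text
t 15.375 at [ 0.5142 -0.0282  0.2772] xang 1.8604297123327407 F [-0.3723  0.4475 -3.9815] w 0.5261270686565748
shift [0.1518 0.0692 0.0581] turn [-0.0021  0.0002  0.0024]
time: 16.0
ee_pos: [0.5367, 0.1382, 0.2412]
orientation: [-0.0, 0.597, 0.802, -0.0]
ft_force: [0.3, -0.9, -3.3]
gripper_width: 0.527
t 16.0 at [0.5367 0.1382 0.2412] xang 1.8624167802402958 F [ 0.3251 -0.879  -3.3287] w 0.5265745456549206
shift [-0.0013 -0.0001  0.0222] turn [-0.0011 -0.0002  0.0044]
```

```bash
python3 -m pendant '[{"x":-0.001,"y":0,"z":0.01,"ax":-0.001,"ay":0,"az":0.004,"jaw":0.03},{"x":-0.001,"y":0,"z":0.018,"ax":-0.001,"ay":0,"az":0.004,"jaw":0.03},{"x":-0.001,"y":0,"z":0.022,"ax":-0.001,"ay":0,"az":0.004,"jaw":0.03},{"x":-0.001,"y":0,"z":0.022,"ax":-0.001,"ay":0,"az":0.004,"jaw":0.03},{"x":-0.001,"y":0,"z":0.022,"ax":-0.001,"ay":0,"az":0.004,"jaw":0.03}]'
python3 - <<'E'
from h import *
go([.537,.137,.219],1.858)
rs={}
L=[]
for c in("scene","side"):
    K,V,f=shot(c); 
    for n,P in(("motor_square_mid",[.537,.137,.2165]),("camera_ring",[.537,.137,.095]),("bar_grip",[.5803,.327,.097])):
        r=env.place_of(c,n)
        r=r[:2]
        u=proj(K,V,P)[0]; print(c,n,[(round(q["p"],2),q["position"]) for q in r],"expected rc",u[::-1])
    u=proj(K,V,[.537,.137,.15])[0].astype(int)
    L.append(cv2.resize(f[u[1]-65:u[1]+65,u[0]-65:u[0]+65],(400,400),interpolation=cv2.INTER_CUBIC))
cv2.imwrite("pics/end.png",np.hstack(L)[:,:,::-1])
E
```

```text
time: 16.62
ee_pos: [0.5373, 0.1371, 0.2197]
orientation: [0.0, 0.599, 0.801, 0.0]
ft_force: [0.2, 0.1, -3.1]
gripper_width: 0.526
t 16.625 at [0.5373 0.1371 0.2197] xang 1.858160914970729 F [ 0.1875  0.0568 -3.1094] w 0.5259324703185158
shift [-0.     -0.0003  0.0007] turn [0.0007 0.0001 0.0002]
scene motor_square_mid [(0.64, [146.1, 367.2]), (0.35, [248.9, 216.0])] expected rc [145.0953 365.7879]
scene camera_ring [(0.86, [188.2, 358.3])] expected rc [187.7728 358.2629]
scene bar_grip [(0.7, [223.8, 447.5]), (0.19, [277.8, 243.8])] expected rc [223.0118 449.2066]
side motor_square_mid [(0.87, [214.3, 299.6]), (0.57, [183.6, 310.1])] expected rc [212.9857 300.9027]
side camera_ring [(0.67, [255.1, 301.0])] expected rc [254.2366 298.6516]
side bar_grip [(0.76, [316.9, 267.0])] expected rc [318.4976 262.6665]
```

```bash
python3 -c "
from h import *
print(env.sign_off()); go([.537,.137,.219],1.858)"
```

```text
the job is handed in; nothing more can be done
None
the job is handed in; nothing more can be done
```

I moved the retaining bar to the bar rest, then drew out the square gearmotor. It is now held still and upright over the inspection camera, and the job is handed in; `sign_off()` reports no verdict.

**Motor:** At handing in the TCP was at (0.537, 0.137, 0.220) m. From the grip height, that puts the motor's underside about 80 mm above the ring light. The tool's turn was within 0.001 rad of the housing angle I measured; that angle itself varied by about ±0.015 rad between edges. In both fixed cameras the networks saw the motor and the ring light within about 2.5 px of where I expected them. The jaws read 45 mm, so the grip is firm.

**Bar:** A picture taken after release showed it level and down in both notches. At the end, the side camera's estimate of the grip point was about 4 px off along the bar, which I put at 6–7 mm. The scene camera's was within 2 px. The limit is 25 mm.

**Not checked:**
- The last close-up of the held motor was never viewed, because the 12-picture limit had been reached. The final check rests on the network detections and the measured arm pose.
- I did not look at the round motors or the three loose parts again after the lift. The largest wrist force I read was about 17 N, while seating the bar, and nothing suggested contact with anything else.

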